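Jack up one side of a voltage stabiliser and hold it on the pump handle

ROBOT

A 7-joint arm with a two-finger parallel gripper is mounted at the origin on the work surface. World frame = base frame: x ahead of the robot, y to its left, z up, the work surface at z = 0. Lengths are in m, angles in rad, forces in N, time in s.
With the tool pointing down it reaches from about 0.4 to 0.925 m from the base axis. Payload 4.1 kg.
Tool frame: the origin (TCP) lies midway between the tips of the shut fingers; the grasp point (between the pads) lies 19 mm behind it; z points along the fingers, x is the direction in which the jaws open and shut, and the axes are right-handed (so a half turn about z gives the same grasp; the last joint's range is limited). The gripper opens to 85 mm and grips with 20 to 120 N. Pads are 22 mm wide; open, the fingers measure 114 mm over their backs; the gripper's body (76 mm by 85 mm) begins 54 mm behind the grasp point. The pads swing forward as they close: fully open they stand 13 mm farther back than shut.
Start: joints at [-1.271, 0.398, 0.045, 1.537, -0.019, 1.207, -0.051], TCP at [0.252, 0.599, 0.231] pointing down, gripper open.
Joint ranges: [-2.82, 2.82], [-0.49, 2.23], [-1.37, 1.46], [0, 2.46], [-1.36, 4.5], [0.23, 2], [-2.94, 2.94]. Speed limits (rad/s): [2.57, 2.57, 3.14, 3.14, 3.14, 3.14, 3.14].

INTERFACE

Orientations are given as [roll, pitch, yaw] about the fixed x, y, z axes, in that order (R = Rz(yaw) Ry(pitch) Rx(roll)).
In Python, from plant import * gives the robot as it stands.
- The arm moves only by the tool drive_tool, never from a script. Its argument "increments" is a list of rows, each a list of 6 numbers: the shift along the tool's x, y, z in units of 400 mm (1.0 is 400 mm), then the turn, a rotation vector about the tool's x, y, z in units of 180 degrees (1.0 is 180 degrees). A call has 1 to 12 rows; each row is the pose to reach, as a shift and turn from the pose measured when the call began, along the tool's axes at that moment, turning the shorter way round; what a row does not reach only later rows make up. A row lasts 1/8 s, in which the tool goes at most 62.5 mm and 10.7 degrees, less where a joint would pass 70% of its speed; a pose out of reach is approached as far as the arm can. A call with a number of a shift or a turn outside -1 to 1 is refused whole. A call with a gripper value outside its range is refused whole. "jaw" is the opening, from 0 (shut) to 1 (fully open), set as the call begins (left out, the last holds). The fingers move at their own pace and stop on an object; "force" is the grip in N (left out, the last holds). Time passes only in rows, so rows that repeat a pose let the fingers close. It gives the time, the measured TCP pose, the force and the opening at its end, in the units of the state.
- get_obs(): the state, without advancing time (a new reading comes with each control period).
- get_image(name): name is "scene" or "top" or "wrist"; returns (picture, depth): 384x512x3 uint8, blue, green, red; 384x512 float32, m along the optical axis (not along the pixel's ray), 0 where there is no reading.
- camera_model(name): a dict with "vertical_fov" (degrees; the focal length in pixels is half the picture's height over the tangent of half this angle, whatever the lens; pixels are square), "cx", "cy" (the principal point, pixels), "k1" (the pictures are not rectified: a ray, as slopes to the right and down, at radius r is drawn at 1 + k1 r^2 times it, then the intrinsics apply), "world_to_cam" (4x4, takes a point from world to camera coordinates). Camera axes: x right, y down, z forward; pixel columns grow to the right and rows downward; lengths in m; the calibration is good to about 2 mm. A picture is of the moment at which its call begins: read the wrist's pose just before it. camera_model takes no time and is no camera call; for the wrist camera it gives the pose at the moment of the call.
- sign_off(): hands the job in, once; it reports no verdict.
Trained networks look in the newest picture that a camera, given by its name, has taken for a name from the list of things; names that differ only in an ending like _2 or _b are one class to them, and where a whole thing is asked for, a point or a joint stands for the part that bears it (a point fixed in the world has none). Each returns a list of dicts, best first, with "conf" (0 to 1); they miss things now and then, are a little off and sometimes report something else, mostly with a low value. They report only what shows in the picture. A call takes as long as a camera call.
- outline_of(camera, thing): "pixels" (384x512 bool, what is visible of it).
- pinpoint(camera, thing): "xyz" ([x, y, z] in m, in world coordinates, good to about 4 mm: a listed point, or the origin of a listed thing).
The state is a dict: "time_s": time; "q": joint angles; "joint_velocities": joint speeds; "joint_torque": joint torques, N m; "ee_pos": TCP position; "eef_rot": TCP orientation; "force": force on the tool from outside, world axes, zero at the start; "wrist_torque": the same for the moment, N m; "width": finger opening in m.
Only numpy, scipy, OpenCV 4.12 (cv2) and the standard library are available. Lean on these libraries where they do the work, as an engineer would, in place of code of your own. Each camera call takes 0.05 s, during which the arm holds its last target. There are 200 camera calls.

TASK

I am changing the rubber feet of the voltage stabiliser. Stand the toe jack on the bench with its saddle centred right under the hole in the stabiliser's lift lug, then pump the jack's handle in full strokes, letting it come right back up each time, until both feet on that side are at least 20 mm off the bench. Finish holding: leave the handle pressed down on that last stroke and keep it down, with only the jack carrying that side, and leave the other things on the bench where they are.

Things in the scene. Friction and masses are not known exactly. Their poses are not given: they have to be found in the camera images.
- jack: The toe jack, loose, plain steel, 0.9 kg. Origin on the underside of its base plate; own x along the toe, away from the handle; z up. Base plate x = -90 to +65 mm, 80 mm wide, 4 mm thick. Upright column x = -28 to +20 mm, y = -16 to +16 mm, 200 mm tall. A flat toe (to x = 64 mm) in front, just over the plate, is the foot of a toothed bar that rises out of the column's top when pumped.
- jack_grip (a point): Where to take the jack from above and carry it: middle of the column (4 mm behind the jack's origin), 178 mm above the bench and 22 mm below the column's top end, half-way between the two flat side cheeks, which are 32 mm apart along the jack's y. Axes as jack.
- saddle (a point): Centre of the ribbed top face of the jack's toe (the saddle), which is 39 mm long and 40 mm wide; 45 mm in front of the jack's origin, 14 mm above the bench when the jack is down. Axes as jack.
- ram (a joint): Height in m of the saddle above its lowest position, 0 to 0.058. A ratchet with 7 mm teeth holds it; a full stroke of the handle raises it about 15 mm, of which 13 to 14 mm stay when the handle goes back up. It cannot be lowered.
- handle_grip (a point): Middle of the pump handle's round black rubber grip (24 mm diameter, 58 mm long), on its axis, 125 mm from the handle's pivot. The pivot is 18 mm behind the jack's origin and 125 mm above the bench, its axis along the jack's y; the handle sticks out along the jack's -x.
- handle (a joint): Pump handle in rad: 0 = right up (grip end 0.40 rad above level), 0.80 = right down at its stop (0.40 rad below level). A spring brings it back up when let go (2 to 4 N at the grip); under load it takes about 8 to 15 N on the grip to push it down.
- stabiliser: The voltage stabiliser, loose but heavy (6 to 10 kg): grey steel box 260 x 220 x 150 mm (its x, y, z) on four round rubber feet 22 mm high, 24 mm wide, at x = -100 and +100, y = -80 and +80 mm; black front panel with meter and sockets on its -x side, folded carry handle on top, lift lug on its -y side. Origin on the bench under its middle.
- lift_point (a point): The marked lift point: underside of the steel lift lug, below the round hole in it. The lug is bolted to the foot of the stabiliser's -y side; its flat plate, 50 mm long (stabiliser's x), 4 mm thick, stands out 36 mm; underside 22 mm above the bench, level with the box's; hole 20 mm out from the side. Axes as stabiliser.
- foot_robot (a point): Centre of the underside of the foot on the lug's side at the front-panel end (stabiliser's x = -100, y = -80 mm); 0 on the bench.
- foot_far (a point): Centre of the underside of the foot on the lug's side at the back end (stabiliser's x = +100, y = -80 mm); 0 on the bench.
- rest_edge (a point): Point on the bench half-way between the two feet on the side away from the lug (stabiliser's x = 0, y = +80 mm), on which the stabiliser tips when jacked.
- screwdriver: Bystander: screwdriver, 190 mm long, 26 mm thick, lying along its own x. Origin under its middle.
- multimeter: Bystander: black multimeter lying on its back, 75 x 150 x 40 mm (its x, y, z). Origin under its middle.
- foot_new_a: Bystander: a new rubber foot, 28 mm wide and 22 mm high. Origin under its middle.
- foot_new_b: Bystander: another new rubber foot, the same size. Origin under its middle.
- tape: Bystander: roll of black tape lying flat, 84 mm wide, 18 mm high. Origin under its middle.
- screw_jar: Bystander: clear jar of 60 mm diameter and 75 mm height with a white lid. Origin under its middle.

How it is judged:
On the way, in this order (a step that is already met when the one before it is completed fails the run):
1. the jack stands flat on the bench, still down, with the middle of its saddle under the marked lift point (within 12 mm) (horizontal distance between saddle and lift_point below 0.012 m and height (world z) of jack below 0.004 m and angle between jack's own z axis and vertical below 0.05 rad and value of joint ram below 0.004 m), for 0.3 s.
2. pumped: the lift point has been raised 5 mm and more, and the jack's ratchet carries it with the handle back up (value of joint handle below 0.25 rad and height (world z) of lift_point above 0.027 m and contact force between jack and stabiliser above 5 N), for 0.1 s.
At the end, for the whole second after the job is handed in: Both feet on the lug's side over 19 mm up; handle still held down (over 0.6 of 0.8 rad, over 1.5 N); jack flat on the bench, saddle within 22 mm of the lift point (tilting shifts it), carrying the stabiliser, which is at rest and not touched by the robot (height (world z) of each of foot_robot, foot_far above 0.019 m and value of joint handle above 0.6 rad and contact force between any of the fingers, the arm and jack above 1.5 N and horizontal distance between saddle and lift_point below 0.022 m and contact force between jack and stabiliser above 5 N and contact force between each of the arm, the fingers and stabiliser below 0.5 N and height (world z) of jack below 0.004 m and angle between jack's own z axis and vertical below 0.06 rad and linear speed of stabiliser below 0.01 m/s); the arm keeps its last pose, push and grip.
It fails at once if the jack is knocked over (angle between jack's own z axis and vertical above 0.6 rad).
It fails at once if the stabiliser is shoved along the bench (more than 30 mm) (distance of rest_edge from where it was at the start of the episode above 0.03 m).
It fails at once if another thing on the bench is moved more than 40 mm (distance of any of screwdriver, multimeter, foot_new_a, foot_new_b, tape, screw_jar from where it was at the start of the episode above 0.04 m).
It also fails if it takes over 70 s, if anything falls off the work surface, if the arm or the gripper's body presses on something with over 40 N, if the wrist force passes 120 N, or if a joint passes its speed limit or range.

## Working session

There is one attempt and no reset: what is moved stays moved. The work goes in short steps, Python scripts to look and compute and a tool call to move; the robot and the scene stay as the last step left them, time stands still between calls to the robot, and variables do not carry over. Pictures are saved under pics/ and viewed, about 8 in all and at most 12, crops included, and the job is handed in when it is done.

Besides the shell and the picture viewer there is one more tool, called after "Call:" as a command line: name --pt "numbers of a row" for each row, then --argument value for the rest. drive_tool: Moves the arm, as the interface text tells. Shifts and turns lie within -1 to 1; 1 stands for 400 mm of shift or 180 degrees of turn. Its arguments: {"type":"object","properties":{"increments":{"type":"array"},"jaw":{"type":"number"},"force":{"type":"number"}},"required":["increments"]}

```bash
ls; mkdir -p pics
cat > h.py <<'E'
from plant import *
import numpy as np, cv2
from scipy.spatial.transform import Rotation as R
def pix2w(cam,u,v,d):
    m=camera_model(cam); f=192/np.tan(np.radians(m["vertical_fov"]/2))
    a=np.array([(u-m["cx"])/f,(v-m["cy"])/f]); s=a.copy()
    for _ in range(20): s=a/(1+m["k1"]*(s@s))
    return (np.linalg.inv(m["world_to_cam"])@np.array([s[0]*d,s[1]*d,d,1]))[:3]
def cloud(cam,dep,mask):
    v,u=np.nonzero(mask&(dep>0)); m=camera_model(cam); f=192/np.tan(np.radians(m["vertical_fov"]/2))
    a=np.c_[(u-m["cx"])/f,(v-m["cy"])/f]; s=a.copy()
    for _ in range(20): s=a/(1+m["k1"]*(s**2).sum(1))[:,None]
    d=dep[v,u]; return (np.c_[s*d[:,None],d,np.ones(len(d))]@np.linalg.inv(m["world_to_cam"]).T)[:,:3]
E
python3 - <<'E'
from h import *
o=get_obs();print(o['time_s'],o['ee_pos'],o['eef_rot'],o['width'])
for c in("scene","top"):
    im,d=get_image(c);cv2.imwrite(f"pics/{c}0.png",im)
    for t in("jack","jack_grip","saddle","handle_grip","stabiliser","lift_point","foot_robot","foot_far","rest_edge","screwdriver","multimeter","foot_new_a","tape","screw_jar"):
        print(c,t,[(round(r['conf'],2),np.round(r['xyz'],3).tolist()) for r in pinpoint(c,t)[:3]])
E
```

```text
pics
0.0 [0.25212822 0.59840065 0.23022459] [3.14147246e+00 2.04011743e-03 1.17212333e+00] 0.08561174073751546
scene jack [(0.79, [0.51, -0.33, 0.001]), (0.45, [0.521, 0.33, 0.0])]
scene jack_grip [(0.69, [0.513, -0.332, 0.179]), (0.27, [0.509, -0.329, 0.003])]
scene saddle [(0.57, [0.522, -0.282, 0.015]), (0.42, [0.734, 0.055, -0.001])]
scene handle_grip [(0.66, [0.479, -0.459, 0.171]), (0.42, [0.736, 0.055, -0.0])]
scene stabiliser [(0.82, [0.523, 0.33, 0.002])]
scene lift_point [(0.87, [0.526, 0.202, 0.021])]
scene foot_robot [(0.94, [0.427, 0.253, 0.0]), (0.43, [0.51, -0.329, -0.003])]
scene foot_far [(0.72, [0.629, 0.255, -0.005]), (0.28, [0.512, -0.332, 0.178]), (0.19, [0.425, 0.25, 0.0])]
scene rest_edge []
scene screwdriver [(0.86, [0.382, -0.05, -0.002])]
scene multimeter [(0.72, [0.718, -0.115, 0.002])]
scene foot_new_a [(0.52, [0.562, -0.11, -0.001]), (0.45, [0.457, -0.113, 0.001])]
scene tape [(0.46, [0.736, 0.051, 0.0]), (0.46, [0.459, -0.113, 0.001])]
scene screw_jar [(0.68, [0.325, -0.292, -0.002])]
top jack [(0.59, [0.513, -0.327, -0.002])]
top jack_grip [(0.78, [0.507, -0.332, 0.176])]
top saddle [(0.85, [0.523, -0.284, 0.017])]
top handle_grip [(0.66, [0.481, -0.458, 0.17]), (0.58, [0.623, 0.254, -0.004])]
top stabiliser []
top lift_point [(0.71, [0.529, 0.206, 0.02])]
top foot_robot [(0.79, [0.427, 0.251, 0.001])]
top foot_far [(0.63, [0.622, 0.256, -0.001])]
top rest_edge [(0.63, [0.524, -0.288, 0.016]), (0.36, [0.43, 0.256, 0.002])]
top screwdriver [(0.81, [0.378, -0.052, 0.003])]
top multimeter [(0.77, [0.716, -0.113, 0.002])]
top foot_new_a [(0.58, [0.559, -0.106, -0.0]), (0.38, [0.458, -0.111, 0.005])]
top tape [(0.61, [0.737, 0.052, 0.0])]
top screw_jar [(0.58, [0.326, -0.292, 0.001])]
```

Run:
```python
import cv2,numpy as np
a=cv2.imread("pics/scene0.png");b=cv2.imread("pics/top0.png")
cv2.imwrite("pics/both.png",cv2.resize(np.hstack([a,b]),(800,300),interpolation=cv2.INTER_AREA))
```

```text
(no output)
```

View pics/both.png

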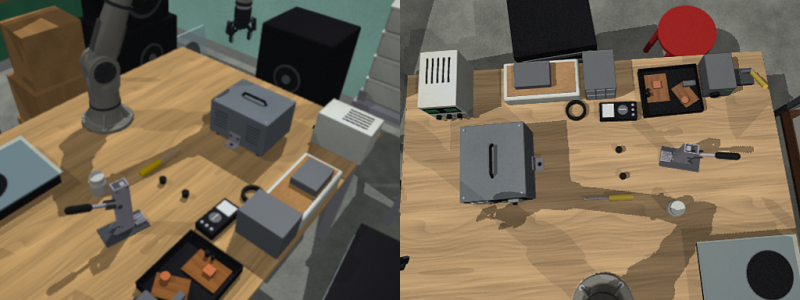

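The jack (px ~690,150 in the top view) has its handle pointing right. The lug (px ~540,163) faces the jack across a clear lane, and the bystanders in between are low.

```bash
cat >> h.py <<'E'
def rel(pos,yaw,o=None,base=None):
    o=o or get_obs(); R0=R.from_euler('xyz',o['eef_rot'])
    Rt=R.from_euler('xyz',[np.pi,0,yaw]); p=R0.inv().apply(np.array(pos)-o['ee_pos'])/.4
    r=(R0.inv()*Rt).as_rotvec()/np.pi
    return np.round(np.r_[p,r],4).tolist()
E
python3 - <<'E'
from h import *
print(rel([.42,.25,.33],.45),rel([.40,.3,.3],.45))
E
```

```text
[-0.6414, 0.7249, -0.2467, -0.0, -0.0, 0.2298] [-0.5456, 0.6303, -0.1717, -0.0, -0.0, 0.2298]
```

Call:
drive_tool --pt "-0.64 0.725 -0.247 0 0 0.23" --pt "-0.64 0.725 -0.247 0 0 0.23" --pt "-0.64 0.725 -0.247 0 0 0.23" --pt "-0.64 0.725 -0.247 0 0 0.23" --pt "-0.64 0.725 -0.247 0 0 0.23" --pt "-0.64 0.725 -0.247 0 0 0.23" --pt "-0.64 0.725 -0.247 0 0 0.23" --pt "-0.64 0.725 -0.247 0 0 0.23" --pt "-0.64 0.725 -0.247 0 0 0.23" --jaw 1

```text
time_s: 2.62
ee_pos: [0.4192, 0.2521, 0.3297]
eef_rot: [-3.141, 0.001, 0.452]
force: [-0.1, 0.3, 0.1]
width: 0.0859
```

Run:
```python
from h import *
print(rel([.47,-.1,.33],-.12))
```

```text
[-0.2702, 0.8473, -0.0012, -0.0002, 0.0002, 0.182]
```

Call:
drive_tool --pt "-0.27 0.847 0 0 0 0.182" --pt "-0.27 0.847 0 0 0 0.182" --pt "-0.27 0.847 0 0 0 0.182" --pt "-0.27 0.847 0 0 0 0.182" --pt "-0.27 0.847 0 0 0 0.182" --pt "-0.27 0.847 0 0 0 0.182" --pt "-0.27 0.847 0 0 0 0.182" --pt "-0.27 0.847 0 0 0 0.182"

```text
time_s: 3.62
ee_pos: [0.4703, -0.0974, 0.329]
eef_rot: [-3.141, 0.002, -0.116]
force: [0.7, 0.1, -0.1]
width: 0.0852
```

Run:
```python
from h import *
print(rel([.508,-.27,.35],-.234))
im,d=get_image("top")
for c in("top",):
  for r in outline_of(c,"stabiliser")[:1]:
    P=cloud(c,d,r['pixels']);q=P[(P[:,2]>.16)&(P[:,2]<.18)];print(len(q));print(cv2.minAreaRect((q[:,:2]*1000).astype(np.float32)), np.median(q[:,2]))
  for r in outline_of(c,"jack")[:1]:
    P=cloud(c,d,r['pixels']);q=P[(P[:,2]>.19)&(P[:,2]<.21)];print(len(q));print(cv2.minAreaRect((q[:,:2]*1000).astype(np.float32)), np.median(q,0))
    q=P[P[:,2]<.012];print(cv2.minAreaRect((q[:,:2]*1000).astype(np.float32)))
```

```text
[0.1436, 0.4176, -0.0532, -0.0002, 0.0007, 0.0374]
8049
((522.012939453125, 332.7969055175781), (263.0080261230469, 221.65159606933594), 0.44475361704826355) 0.1725986282023546
223
((494.4716491699219, -398.18914794921875), (189.5973358154297, 32.213966369628906), 76.9650650024414) [ 0.49981687 -0.33889124  0.196987  ]
((498.8969421386719, -422.45220947265625), (302.1040344238281, 99.71649169921875), 76.95709991455078)
```

Call:
drive_tool --pt "0.144 0.418 -0.053 0 0 0.035" --pt "0.144 0.418 -0.053 0 0 0.035" --pt "0.144 0.418 -0.053 0 0 0.035" --pt "0.144 0.418 -0.053 0 0 0.035" --pt "0.144 0.418 -0.053 0 0 0.035"

```text
time_s: 4.4
ee_pos: [0.5087, -0.2686, 0.3496]
eef_rot: [-3.14, 0.003, -0.224]
force: [-0.6, -0.7, -0.7]
width: 0.0855
```

Run:
```python
from h import *
im,d=get_image("wrist");cv2.imwrite("pics/w1.png",im)
for t in("jack","jack_grip","saddle","handle_grip"): print(t,[(round(r['conf'],2),np.round(r['xyz'],3).tolist()) for r in pinpoint("wrist",t)[:2]])
P=cloud("wrist",d,(d>0));q=P[(P[:,2]>.19)&(P[:,2]<.21)];print(len(q))
print(cv2.minAreaRect((q[:,:2]*1000).astype(np.float32)), np.median(q,0))
print(rel([.5105,-.332,.26],-.228), rel([.5105,-.332,.16],-.228))
```

```text
jack [(0.72, [0.512, -0.332, -0.0])]
jack_grip [(0.87, [0.512, -0.33, 0.178])]
saddle [(0.97, [0.522, -0.285, 0.014])]
handle_grip [(0.72, [0.486, -0.458, 0.174])]
1081
((498.19744873046875, -399.5516052246094), (184.07180786132812, 31.84055519104004), 77.24217987060547) [ 0.51032121 -0.33308926  0.19812847]
[0.0401, 0.1538, 0.2254, -0.0005, 0.0004, 0.0016] [0.0405, 0.1542, 0.4754, -0.0005, 0.0004, 0.0016]
```

View pics/w1.png

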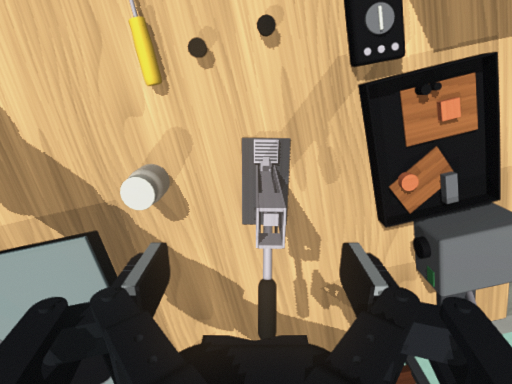

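The jack is centred (col ~268) between the open fingers and aligned with the tool. I'll descend and grip.

Call:
drive_tool --pt "0.04 0.154 0.1 0 0 0" --pt "0.04 0.154 0.225 0 0 0" --pt "0.04 0.154 0.3 0 0 0" --pt "0.04 0.154 0.4 0 0 0" --pt "0.04 0.154 0.48 0 0 0" --pt "0.04 0.154 0.48 0 0 0"

```text
time_s: 5.4
ee_pos: [0.5093, -0.3296, 0.156]
eef_rot: [-3.138, 0.006, -0.221]
force: [-0.4, -0.4, 0.4]
width: 0.0857
```

Call:
drive_tool --pt "0 0 0 0 0 0" --pt "0 0 0 0 0 0" --pt "0 0 0 0 0 0" --pt "0 0 0 0 0 0" --pt "0 0 0 0 0 0" --pt "0 0 0 0 0 0" --jaw 0 --force 80

```text
time_s: 6.15
ee_pos: [0.5111, -0.3302, 0.1574]
eef_rot: [-3.138, 0.002, -0.221]
force: [3.2, -0.8, 5.6]
width: 0.0313
```

Call:
drive_tool --pt "0 0 -0.05 0 0 0" --pt "0 0 -0.15 0 0 0" --pt "0 0 -0.25 0 0 0" --pt "0 0 -0.25 0 0 0"

```text
time_s: 6.65
ee_pos: [0.5115, -0.332, 0.2596]
eef_rot: [-3.14, -0.002, -0.222]
force: [-0.2, -1.0, -9.2]
width: 0.0311
```

Run:
```python
from h import *
o=get_obs()
get_image("top")
for t in("jack","jack_grip","saddle"): print(t,[(round(r['conf'],2),np.round(r['xyz'],3).tolist()) for r in pinpoint("top",t)[:2]])
print(o['ee_pos'],o['eef_rot'],rel([.495,-.05,.265],-.1))
```

```text
jack [(0.89, [0.512, -0.329, 0.105]), (0.45, [0.378, -0.052, 0.003])]
jack_grip [(0.98, [0.507, -0.332, 0.282]), (0.6, [0.509, -0.331, 0.103])]
saddle [(0.81, [0.521, -0.289, 0.118])]
[ 0.51145208 -0.33203067  0.25957892] [-3.14034599e+00 -1.80308907e-03 -2.21988895e-01] [-0.1888, -0.6723, -0.0215, -0.0018, 0.0025, -0.0386]
```

Call:
drive_tool --pt "-0.04 -0.12 -0.02 0 0 0" --pt "-0.08 -0.26 -0.03 0 0 -0.01" --pt "-0.12 -0.4 -0.03 0 0 -0.02" --pt "-0.155 -0.54 -0.03 0 0 -0.03" --pt "-0.188 -0.67 -0.03 0 0 -0.038" --pt "-0.188 -0.67 -0.03 0 0 -0.038"

```text
time_s: 7.6
ee_pos: [0.494, -0.0431, 0.2663]
eef_rot: [-3.13, 0.012, -0.092]
force: [0.3, 0.6, -9.0]
width: 0.0314
```

Run:
```python
from h import *
print(rel([.525,.09,.265],.008))
```

```text
[0.0469, -0.3383, 0.0067, -0.0039, 0.0036, -0.0317]
```

Call:
drive_tool --pt "0.02 -0.12 0 0 0 -0.01" --pt "0.035 -0.24 0 0 0 -0.02" --pt "0.047 -0.32 0.006 -0.004 0.0036 -0.032" --pt "0.047 -0.338 0.006 -0.004 0.0036 -0.032" --pt "0.047 -0.338 0.006 -0.004 0.0036 -0.032" --pt "0.047 -0.338 0.006 -0.004 0.0036 -0.032"

```text
time_s: 8.35
ee_pos: [0.5247, 0.0875, 0.265]
eef_rot: [3.14, 0.001, 0.006]
force: [-0.2, -0.0, -7.9]
width: 0.0311
```

Run:
```python
from h import *
o=get_obs();print(o['ee_pos'],o['eef_rot'])
for c in("top","wrist","scene"):
  im,d=get_image(c);cv2.imwrite(f"pics/{c}2.png",im)
  for t in("jack","jack_grip","saddle","lift_point","foot_robot","foot_far"): print(c,t,[(round(r['conf'],2),np.round(r['xyz'],3).tolist()) for r in pinpoint(c,t)[:2]])
print(rel([.525,.09,.165],.008))
print(rel([.525,.09,.165],.008))
```

```text
[0.52474169 0.08752162 0.26498841] [3.13965841e+00 7.80959525e-04 6.08070358e-03]
top jack [(0.87, [0.521, 0.087, 0.108]), (0.2, [0.719, -0.113, 0.001])]
top jack_grip [(0.64, [0.521, 0.085, 0.284])]
top saddle []
top lift_point []
top foot_robot []
top foot_far []
wrist jack [(0.72, [0.527, 0.086, 0.107])]
wrist jack_grip []
wrist saddle [(0.75, [0.522, 0.134, 0.122])]
wrist lift_point [(0.58, [0.528, 0.205, 0.022])]
wrist foot_robot []
wrist foot_far []
scene jack [(0.7, [0.522, 0.084, 0.109])]
scene jack_grip [(0.91, [0.527, 0.088, 0.286]), (0.44, [0.627, 0.255, -0.004])]
scene saddle [(0.55, [0.522, 0.138, 0.122])]
scene lift_point [(0.81, [0.53, 0.201, 0.022])]
scene foot_robot []
scene foot_far [(0.73, [0.626, 0.256, -0.004])]
[0.0, -0.0003, 0.2506, 0.0001, 0.0001, 0.0003]
[0.0, -0.0003, 0.2506, 0.0001, 0.0001, 0.0003]
```

View pics/wrist2.png

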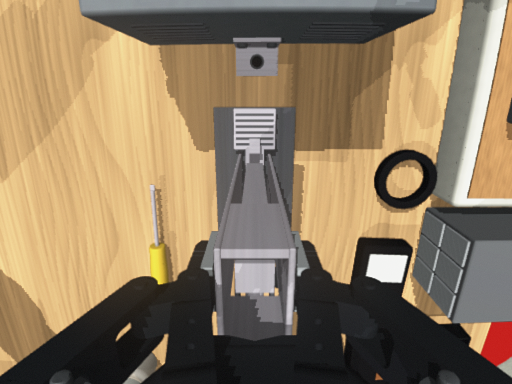

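Call:
drive_tool --pt "0.008 0 0.08 0 0 0" --pt "0.008 0 0.16 0 0 0" --pt "0.008 0 0.22 0 0 0" --pt "0.008 0 0.257 0 0 0" --pt "0.008 0 0.257 0 0 0" --pt "0.008 0 0.257 0 0 0"

```text
time_s: 10.15
ee_pos: [0.5293, 0.09, 0.1636]
eef_rot: [-3.142, -0.002, 0.009]
force: [0.9, -0.3, -7.9]
width: 0.031
```

Run:
```python
from h import *
o=get_obs();print(o['ee_pos'],o['eef_rot'])
for c in("wrist","scene","top"):
  im,d=get_image(c);cv2.imwrite(f"pics/{c}3.png",im)
  for t in("jack","saddle","lift_point"): print(c,t,[(round(r['conf'],2),np.round(r['xyz'],3).tolist()) for r in pinpoint(c,t)[:2]])
  if c=="wrist":
    P=cloud(c,d,d>0)
    q=P[(abs(P[:,2]-.026)<.004)&(P[:,1]>.17)&(P[:,1]<.222)&(abs(P[:,0]-.525)<.045)];print("lug",len(q),q.min(0),q.max(0),np.median(q,0))
    q=P[(P[:,2]>.010)&(P[:,2]<.02)&(P[:,1]>.1)&(P[:,1]<.17)&(abs(P[:,0]-.525)<.03)];print("toe",len(q),np.percentile(q,[1,50,99],axis=0))
print(rel([.528,.154,.160],.008))
```

```text
[0.52932419 0.08999271 0.16355289] [-3.14151644e+00 -2.17517913e-03  8.94002120e-03]
wrist jack [(0.88, [0.53, 0.09, 0.005])]
wrist saddle [(0.67, [0.528, 0.136, 0.022])]
wrist lift_point [(0.68, [0.529, 0.206, 0.02])]
lug 2412 [0.48039544 0.1858732  0.02217009] [0.55267956 0.22168609 0.02989582] [0.52705836 0.20292017 0.02595278]
toe 1527 [[0.49603941 0.10055989 0.01003562]
 [0.52660664 0.13271899 0.0190188 ]
 [0.55411432 0.15313449 0.01997766]]
scene jack [(0.81, [0.524, 0.085, 0.008])]
scene saddle [(0.63, [0.528, 0.139, 0.02])]
scene lift_point [(0.95, [0.531, 0.206, 0.023])]
top jack []
top saddle [(0.46, [0.526, 0.092, 0.005])]
top lift_point []
[0.001, -0.1603, 0.0061, 0.0001, 0.0, 0.0003]
```

View pics/wrist3.png

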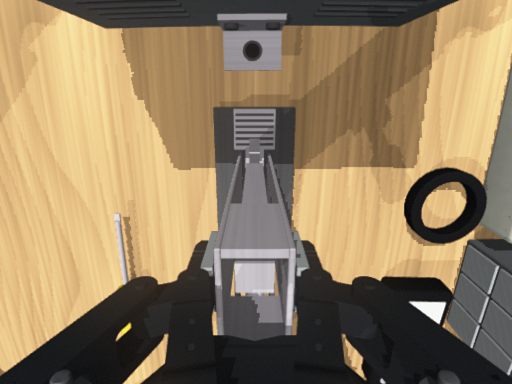

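Lug and saddle line up in x (cols 252 and 255), so I need about 64 mm forward. I'll lower first, then slide in, then set down.

Call:
drive_tool --pt "0 0 0.005 0 0 0" --pt "0 0 0.01 0 0 0" --pt "-0.002 -0.03 0.011 0 0 0" --pt "-0.002 -0.06 0.011 0 0 0" --pt "-0.002 -0.09 0.011 0 0 0" --pt "-0.002 -0.12 0.011 0 0 0" --pt "-0.002 -0.145 0.011 0 0 0" --pt "-0.002 -0.16 0.011 0 0 0" --pt "-0.002 -0.16 0.011 0 0 0" --pt "-0.002 -0.16 0.014 0 0 0" --pt "-0.002 -0.16 0.017 0 0 0"

```text
time_s: 12.12
ee_pos: [0.5271, 0.1544, 0.1576]
eef_rot: [-3.139, 0.0, 0.009]
force: [-5.7, -2.8, 15.0]
width: 0.031
```

Run:
```python
from h import *
o=get_obs();print(o['ee_pos'],o['eef_rot'],o['force'])
for c in("wrist","scene"):
  im,d=get_image(c);cv2.imwrite(f"pics/{c}4.png",im)
  for t in("jack","saddle","lift_point","handle_grip"): print(c,t,[(round(r['conf'],2),np.round(r['xyz'],3).tolist()) for r in pinpoint(c,t)[:2]])
  if c=="wrist":
    P=cloud(c,d,d>0)
    q=P[(abs(P[:,2]-.026)<.004)&(P[:,1]>.17)&(P[:,1]<.222)&(abs(P[:,0]-.525)<.045)];print("lug",len(q),np.percentile(q,[1,50,99],axis=0))
    cv2.imwrite("pics/w4c.png",cv2.resize(im[0:260,130:390],(600,600)))
```

```text
[0.52713496 0.15437673 0.15759404] [-3.13927364e+00  2.29029686e-04  8.59320583e-03] [-5.6795615  -2.78167106 15.03862652]
wrist jack [(0.64, [0.526, 0.154, -0.007])]
wrist saddle []
wrist lift_point [(0.85, [0.527, 0.207, 0.019]), (0.37, [0.53, 0.156, 0.177])]
wrist handle_grip []
lug 1690 [[0.50346934 0.17472457 0.02272264]
 [0.52765323 0.19888583 0.02616533]
 [0.55230583 0.21233862 0.02796804]]
scene jack [(0.68, [0.525, 0.152, 0.003])]
scene saddle [(0.39, [0.524, 0.202, 0.016]), (0.24, [0.525, 0.15, 0.003])]
scene lift_point [(0.74, [0.528, 0.2, 0.022])]
scene handle_grip [(0.62, [0.529, 0.018, 0.173]), (0.22, [0.326, -0.291, -0.005])]
```

View pics/w4c.png

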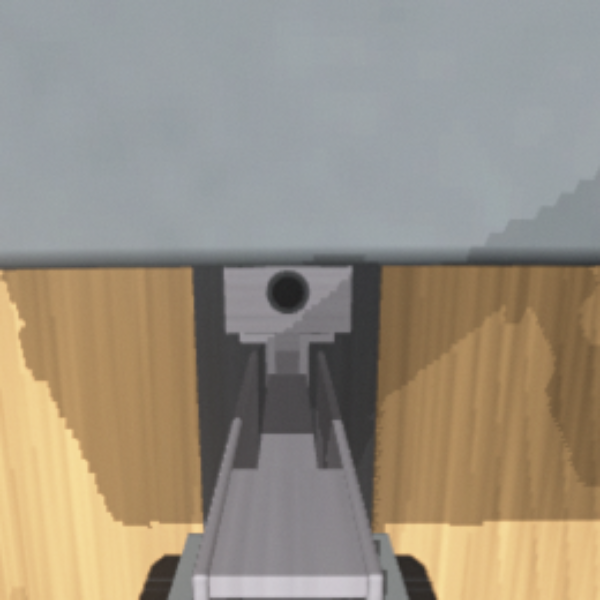

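Jack flat on the bench, with the saddle's rear edge showing evenly behind the lug and the hole on the centreline. I'll release and rise.

Call:
drive_tool --pt "0 0 -0.003 0 0 0" --pt "0 0 -0.003 0 0 0" --pt "0 0 -0.003 0 0 0" --pt "0 0 -0.003 0 0 0" --pt "0 0 -0.003 0 0 0" --jaw 1

```text
time_s: 13.25
ee_pos: [0.5271, 0.1545, 0.1587]
eef_rot: [-3.139, 0.0, 0.009]
force: [-0.3, 0.2, -0.8]
width: 0.0852
```

Call:
drive_tool --pt "0 0 -0.05 0 0 0" --pt "0 0 -0.15 0 0 0" --pt "0 0 -0.25 0 0 0" --pt "0 0 -0.25 0 0 0"

```text
time_s: 13.75
ee_pos: [0.5293, 0.1545, 0.2619]
eef_rot: [-3.136, -0.006, 0.008]
force: [-0.9, -0.1, -0.2]
width: 0.0855
```

Run:
```python
from h import *
for c in("wrist","scene","top"):
  im,d=get_image(c)
  for t in("jack","saddle","lift_point","handle_grip"): print(c,t,[(round(r['conf'],2),np.round(r['xyz'],3).tolist()) for r in pinpoint(c,t)[:2]])
print(get_obs()['ee_pos'],rel([.527,.02,.26],.008),rel([.527,.02,.22],.008))
```

```text
wrist jack [(0.56, [0.528, 0.154, 0.0])]
wrist saddle [(0.82, [0.526, 0.203, 0.014]), (0.57, [0.736, 0.051, -0.001])]
wrist lift_point [(0.72, [0.525, 0.2, 0.022]), (0.38, [0.565, -0.108, -0.002])]
wrist handle_grip [(0.95, [0.532, 0.028, 0.173])]
scene jack [(0.62, [0.524, 0.153, -0.001])]
scene saddle [(0.59, [0.525, 0.206, 0.012])]
scene lift_point [(0.74, [0.529, 0.203, 0.02])]
scene handle_grip [(0.63, [0.529, 0.023, 0.172])]
top jack [(0.89, [0.525, 0.158, 0.0])]
top saddle [(0.48, [0.528, 0.2, 0.014])]
top lift_point [(0.83, [0.525, 0.207, 0.022])]
top handle_grip [(0.75, [0.529, 0.022, 0.17])]
[0.52707165 0.15416132 0.2586413 ] [-0.003, 0.3354, -0.0042, -0.0008, 0.0001, 0.0001] [-0.003, 0.3356, 0.0958, -0.0008, 0.0001, 0.0001]
```

Call:
drive_tool --pt "0.002 0.12 -0.01 0 0 0" --pt "0.002 0.25 -0.01 0 0 0" --pt "0.002 0.335 -0.005 0 0 0" --pt "0.002 0.335 0.05 0 0 0" --pt "0.002 0.335 0.096 0 0 0" --pt "0.002 0.335 0.096 0 0 0" --pt "0.002 0.335 0.096 0 0 0" --pt "0.002 0.335 0.096 0 0 0" --jaw 0

```text
time_s: 15.5
ee_pos: [0.5297, 0.0204, 0.2208]
eef_rot: [-3.139, -0.001, 0.009]
force: [0.0, -0.9, -0.5]
width: 0.0
```

Run:
```python
from h import *
im,d=get_image("wrist");cv2.imwrite("pics/w5.png",im)
print(get_obs()['ee_pos'],rel([.5285,.02,.20],.008),rel([.5285,.01,.14],.008),rel([.5285,.02,.092],.008))
```

```text
[0.52957534 0.02040625 0.22072316] [-0.0028, 0.0011, 0.0518, -0.0009, -0.0004, 0.0003] [-0.0032, 0.0266, 0.2017, -0.0009, -0.0004, 0.0003] [-0.0031, 0.0019, 0.3218, -0.0009, -0.0004, 0.0003]
```

View pics/w5.png

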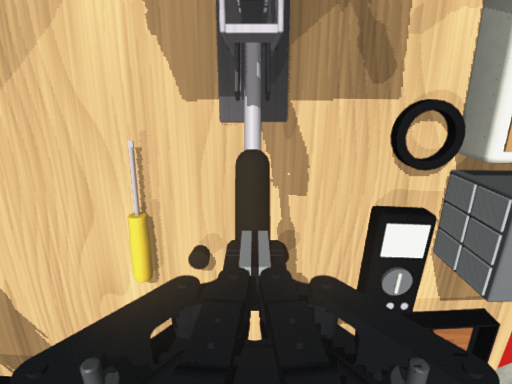

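The shut fingertips (cols ~240–270) sit over the black grip and are centred on it. First stroke.

Call:
drive_tool --pt "-0.002 0.001 0.05 0 0 0" --pt "-0.002 0.01 0.09 0 0 0" --pt "-0.002 0.018 0.13 0 0 0" --pt "-0.002 0.024 0.17 0 0 0" --pt "-0.002 0.026 0.21 0 0 0" --pt "-0.002 0.022 0.25 0 0 0" --pt "-0.002 0.012 0.28 0 0 0" --pt "-0.002 0.005 0.3 0 0 0" --pt "-0.002 0.003 0.31 0 0 0"

```text
time_s: 16.68
ee_pos: [0.5299, 0.014, 0.097]
eef_rot: [3.138, -0.004, 0.006]
force: [-0.1, -11.1, 10.9]
width: 0.0003
```

```bash
cat > look.py <<'E'
from h import *
for c in("scene","top","wrist"):
  im,d=get_image(c);cv2.imwrite(f"pics/{c}_l.png",im)
  for t in("jack","saddle","lift_point","handle_grip","foot_robot","foot_far"): print(c,t,[(round(r['conf'],2),np.round(r['xyz'],3).tolist()) for r in pinpoint(c,t)[:1]])
o=get_obs();print(o['time_s'],o['ee_pos'],o['force'])
E
python3 look.py
```

```text
scene jack [(0.83, [0.523, 0.152, 0.001])]
scene saddle [(0.63, [0.526, 0.203, 0.028])]
scene lift_point [(0.93, [0.528, 0.206, 0.027])]
scene handle_grip [(0.82, [0.526, 0.017, 0.086])]
scene foot_robot [(0.91, [0.424, 0.252, 0.005])]
scene foot_far [(0.63, [0.626, 0.258, 0.001])]
top jack [(0.83, [0.526, 0.155, -0.001])]
top saddle [(0.67, [0.717, -0.114, 0.0])]
top lift_point [(0.73, [0.527, 0.203, 0.027])]
top handle_grip [(0.53, [0.529, 0.02, 0.079])]
top foot_robot [(0.77, [0.427, 0.254, 0.005])]
top foot_far [(0.98, [0.623, 0.257, 0.001])]
wrist jack []
wrist saddle []
wrist lift_point []
wrist handle_grip [(0.61, [0.53, 0.024, 0.084])]
wrist foot_robot []
wrist foot_far []
17.725 [0.52994226 0.01393138 0.09738518] [ -0.76853852 -11.44438416   9.86165799]
```

Call:
drive_tool --pt "0 0.008 0.008 0 0 0" --pt "0 0.008 0.016 0 0 0" --pt "0 0.008 0.016 0 0 0"

```text
time_s: 18.1
ee_pos: [0.5308, 0.0112, 0.0916]
eef_rot: [3.14, -0.005, 0.005]
force: [-1.0, -0.8, 12.2]
width: 0.0001
```

Run:
```python
from h import *
o=get_obs();print(o['ee_pos'],o['force'],rel([.529,.020,.215],.008))
get_image("scene")
for t in("jack","saddle","lift_point","handle_grip"): print(t,[(round(r['conf'],2),np.round(r['xyz'],3).tolist()) for r in pinpoint("scene",t)[:1]])
```

```text
[0.53084559 0.0111986  0.09158603] [-1.04311602 -0.80382463 12.21010024] [-0.0029, -0.0214, -0.3086, 0.0006, -0.0016, -0.0009]
jack [(0.92, [0.524, 0.152, 0.001])]
saddle [(0.59, [0.524, 0.204, 0.028])]
lift_point [(0.88, [0.529, 0.204, 0.023])]
handle_grip [(0.84, [0.525, 0.02, 0.079])]
```

Call:
drive_tool --pt "0 0 0.008 0 0 0" --pt "0 0 0.014 0 0 0" --pt "0 0 0.014 0 0 0"

```text
time_s: 18.73
ee_pos: [0.5312, 0.0121, 0.0869]
eef_rot: [-3.141, -0.005, 0.005]
force: [-3.4, 1.0, 14.2]
width: -0.0
```

Call:
drive_tool --pt "-0.003 0.002 -0.06 0 0 0" --pt "-0.003 0.002 -0.12 0 0 0" --pt "-0.003 -0.01 -0.18 0 0 0" --pt "-0.003 -0.02 -0.25 0 0 0" --pt "-0.003 -0.021 -0.31 0 0 0" --pt "-0.003 -0.021 -0.31 0 0 0" --pt "-0.003 -0.021 -0.31 0 0 0"

```text
time_s: 19.6
ee_pos: [0.5283, 0.021, 0.2094]
eef_rot: [-3.141, -0.003, 0.006]
force: [-0.9, -0.1, 1.6]
width: 0.0
```

```bash
python3 look.py; python3 -c "
from h import *
print(rel([.529,.02,.20],.008),rel([.529,.01,.14],.008),rel([.529,.011,.088],.008))"
```

```text
scene jack [(0.92, [0.524, 0.155, 0.0])]
scene saddle [(0.68, [0.527, 0.205, 0.026])]
scene lift_point [(0.86, [0.529, 0.205, 0.024])]
scene handle_grip [(0.54, [0.526, 0.022, 0.171])]
scene foot_robot [(0.8, [0.424, 0.251, 0.005])]
scene foot_far [(0.82, [0.628, 0.252, -0.0])]
top jack [(0.92, [0.524, 0.158, 0.001])]
top saddle [(0.53, [0.525, 0.197, 0.028])]
top lift_point []
top handle_grip [(0.55, [0.521, 0.156, 0.177])]
top foot_robot [(0.95, [0.427, 0.252, 0.006])]
top foot_far [(0.98, [0.622, 0.255, -0.003])]
wrist jack [(0.72, [0.526, 0.153, 0.001])]
wrist saddle []
wrist lift_point []
wrist handle_grip [(0.68, [0.53, 0.029, 0.173])]
wrist foot_robot []
wrist foot_far []
20.65 [0.5293111  0.02044952 0.21091937] [ 0.32706317 -0.00918318 -0.56689748]
[-0.0009, 0.0011, 0.0273, -0.0002, -0.0016, -0.0008] [-0.0018, 0.0262, 0.1773, -0.0002, -0.0016, -0.0008] [-0.0024, 0.0238, 0.3073, -0.0002, -0.0016, -0.0008]
```

Ratchet is holding (saddle ~27 mm). Second stroke.

Call:
drive_tool --pt "-0.002 0.005 0.05 0 0 0" --pt "-0.002 0.014 0.09 0 0 0" --pt "-0.002 0.02 0.13 0 0 0" --pt "-0.002 0.025 0.17 0 0 0" --pt "-0.002 0.026 0.2 0 0 0" --pt "-0.002 0.026 0.23 0 0 0" --pt "-0.002 0.026 0.26 0 0 0" --pt "-0.002 0.025 0.285 0 0 0" --pt "-0.002 0.024 0.305 0 0 0" --pt "-0.002 0.024 0.32 0 0 0" --pt "-0.002 0.024 0.322 0 0 0"

```text
time_s: 22.02
ee_pos: [0.5303, 0.0105, 0.085]
eef_rot: [-3.139, -0.006, 0.004]
force: [-8.0, -0.5, 27.7]
width: -0.0
```

```bash
python3 look.py | grep -v wrist;  python3 -c "
from h import *
print(rel([.529,.012,.086],.008),rel([.529,.02,.21],.008))"
```

```text
scene jack [(0.89, [0.524, 0.153, 0.001])]
scene saddle [(0.43, [0.527, 0.202, 0.044])]
scene lift_point [(0.67, [0.529, 0.207, 0.044])]
scene handle_grip [(0.77, [0.528, 0.021, 0.074])]
scene foot_robot [(0.56, [0.425, 0.252, 0.016])]
scene foot_far [(0.73, [0.629, 0.256, 0.015])]
top jack [(0.91, [0.526, 0.157, -0.0])]
top saddle [(0.59, [0.43, 0.254, 0.018])]
top lift_point [(0.78, [0.529, 0.209, 0.042])]
top handle_grip [(0.59, [0.523, 0.153, 0.178])]
top foot_robot [(0.86, [0.426, 0.253, 0.018])]
top foot_far [(0.82, [0.623, 0.255, 0.015])]
23.075 [0.5302648  0.01036758 0.08514997] [-6.6251856  -1.04774515 25.29098981]
[-0.0031, -0.0041, -0.0021, -0.0009, -0.0019, -0.0011] [-0.0012, -0.0249, -0.3121, -0.0009, -0.0019, -0.0011]
```

Both feet are up about 16 mm and rising evenly, and the handle is at its stop (27 N). I'll let it up for the third stroke.

Call:
drive_tool --pt "-0.001 0 -0.06 0 0 0" --pt "-0.001 0 -0.12 0 0 0" --pt "-0.001 -0.012 -0.18 0 0 0" --pt "-0.001 -0.025 -0.25 0 0 0" --pt "-0.001 -0.025 -0.312 0 0 0" --pt "-0.001 -0.025 -0.312 0 0 0" --pt "-0.001 -0.025 -0.312 0 0 0" --pt "-0.001 -0.025 -0.312 0 0 0"

```text
time_s: 24.08
ee_pos: [0.5282, 0.0199, 0.2087]
eef_rot: [-3.139, -0.004, 0.004]
force: [-0.3, 0.5, 0.3]
width: 0.0
```

```bash
python3 look.py | grep -v "wrist [jslf]";  python3 -c "
from h import *
print(rel([.529,.01,.14],.008),rel([.529,.011,.086],.008))"
```

```text
scene jack [(0.96, [0.52, 0.156, 0.0])]
scene saddle [(0.64, [0.524, 0.204, 0.039])]
scene lift_point [(0.94, [0.53, 0.205, 0.041])]
scene handle_grip [(0.65, [0.735, 0.054, -0.001])]
scene foot_robot [(0.62, [0.423, 0.253, 0.015])]
scene foot_far [(0.7, [0.626, 0.255, 0.014])]
top jack [(0.59, [0.524, 0.159, -0.003])]
top saddle [(0.42, [0.527, 0.2, 0.041])]
top lift_point [(0.95, [0.527, 0.208, 0.043])]
top handle_grip [(0.48, [0.735, 0.052, -0.001])]
top foot_robot [(0.95, [0.425, 0.254, 0.016])]
top foot_far [(0.57, [0.624, 0.257, 0.011])]
wrist handle_grip []
25.125 [0.52908563 0.02005166 0.20997671] [0.62812463 0.18258787 0.11257202]
[-0.0014, 0.0256, 0.1749, -0.0009, -0.0019, -0.0011] [-0.0022, 0.0235, 0.3099, -0.0009, -0.0019, -0.0011]
```

Call:
drive_tool --pt "-0.002 0.005 0.05 0 0 0" --pt "-0.002 0.014 0.09 0 0 0" --pt "-0.002 0.02 0.13 0 0 0" --pt "-0.002 0.025 0.17 0 0 0" --pt "-0.002 0.026 0.2 0 0 0" --pt "-0.002 0.026 0.23 0 0 0" --pt "-0.002 0.025 0.26 0 0 0" --pt "-0.002 0.024 0.285 0 0 0" --pt "-0.002 0.024 0.305 0 0 0" --pt "-0.002 0.024 0.317 0 0 0" --pt "-0.002 0.024 0.318 0 0 0" --pt "-0.002 0.024 0.318 0 0 0"

```text
time_s: 26.62
ee_pos: [0.53, 0.0102, 0.0853]
eef_rot: [-3.137, -0.007, 0.004]
force: [-5.5, -0.4, 21.7]
width: -0.0001
```

```bash
python3 look.py | grep -v "wrist [jslf]"
```

```text
scene jack [(0.95, [0.523, 0.156, 0.003])]
scene saddle [(0.68, [0.525, 0.205, 0.059])]
scene lift_point [(0.68, [0.532, 0.211, 0.058])]
scene handle_grip [(0.87, [0.527, 0.022, 0.073])]
scene foot_robot [(0.87, [0.427, 0.254, 0.028])]
scene foot_far [(0.59, [0.628, 0.258, 0.023])]
top jack [(0.63, [0.526, 0.154, -0.002])]
top saddle [(0.62, [0.524, 0.2, 0.059])]
top lift_point [(0.81, [0.529, 0.212, 0.056])]
top handle_grip []
top foot_robot [(0.84, [0.426, 0.255, 0.032])]
top foot_far [(0.75, [0.624, 0.256, 0.023])]
wrist handle_grip [(0.54, [0.456, -0.109, -0.004])]
27.675 [0.5300461  0.01022612 0.08531302] [-5.36536374  0.83512889 21.08806576]
```

View pics/scene_l.png

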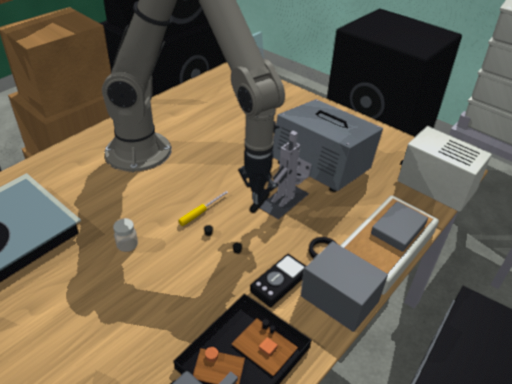

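The scene shows the stabiliser tilted with the jack upright at (285,180) and fingers holding the handle down at (258,200). The bystanders look undisturbed. Signing off.

```bash
python3 -c "
from plant import *
print(sign_off())"
```

```text
the job is handed in; nothing more can be done
None
```

The lug side of the stabiliser is jacked up, with both feet about 23–32 mm off the bench by the camera readings. The arm is still holding the handle down at its stop with about 21 N. I handed the job in at about 28 s of the 70 s allowed; sign-off reports no verdict, so I can't confirm how it was judged.

- **Placing:** I carried the jack over and slid its toe under the lug. Before pumping, the saddle and the lift point agreed to within a few mm (averages of both about x 0.526, y 0.203 m).
- **Pumping:** I gave three full strokes, raising the fingers clear of the handle after the first two. The camera read the handle as back up after the first. After the second it didn't find the handle grip, so I relied on the raised fingers feeling no force. The saddle stayed up about 13 mm after the first stroke and 26 mm after the second.
- **Final check:** With the handle down, the saddle reads 59 mm and the lift point 56–58 mm above the bench. The saddle is about 7–13 mm from the lift point horizontally, within the 22 mm allowed. The jack's base still reads on the bench, and in the last picture it stands upright and the other things look undisturbed.
- **Disagreements:** The foot at the back end consistently read 3–9 mm lower than the front one. It also read up to about 5 mm low before any lifting, so part of that gap is camera error. Both feet still read above 20 mm.

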